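# Fish the rolling pin out of the half-covered baking box

## Task

Lift the wooden lid off the white baking box by its knob and set it down gently, knob up, in the middle of the green mat. Then take hold of the rolling pin inside, which is longer than the opening, tilt it and draw it out slantwise, without disturbing the crockery, jar and tin that stand around. Finish while still holding the whole pin still in the air, at least 5 cm higher than the top of the box and touching nothing but the gripper.

Things in the scene. Friction and masses are not known exactly. Their poses are not given: they have to be found in the camera images.
- chest: White baking box, fixed to the table, 156 mm (its x) by 286 mm (its y) by 72 mm high. Origin: centre of its underside; z up; yaw within 0.35 rad of the world's axes. Walls and floor 8 mm thick: inside 140 by 270 mm, 64 mm deep. A fixed wooden half top (z 64 to 72 mm) covers y = -135 to -30 mm.
- opening (a point): Centre of the opening, at the box's top: 52.5 mm from the box's origin along its +y, 72 mm up. The opening reaches from y = -30 to +135 mm (165 mm long) and is 140 mm wide; the lid lies over it at the start.
- cradle (a point): Centre of the box's inner floor (box origin + 8 mm z). Two low wooden cradles cross the floor at y = -55 and +55 mm (each 10 mm along y, 80 mm along x): bars up to z = 14 mm above the table that carry the pin, with a stop each side of it (19 to 31 mm from the middle, up to z = 22 mm).
- lid: Loose light-wood lid, about 0.28 kg: plate 156 (its x) by 181 (its y) by 8 mm, under it a 6 mm lip of 132 by 157 mm that sits in the opening with 4 mm play. Origin: centre of the lip's underside (66 mm above the table at the start, 4 mm on the mat); z up, axes as the box's at the start. Plate top at z = 14 mm, knob top at 52 mm.
- knob (a point): middle of the lid's dark steel knob head, 42 mm above the lid's origin: upright cylinder 28 mm in diameter, 20 mm high, on a 16 mm stem; 18 mm of free height between the plate and the head
- pin: Loose wooden rolling pin, about 0.2 kg, 250 mm long along its y, hidden in the box: lies along the box's y mid-width, centred within 6 mm. Barrel 34 mm in diameter, 150 mm long; at each end a red handle 16 mm in diameter, 50 mm long. Origin: its middle, on its axis, 31 mm above the table at the start. May roll about its y.
- pin_a (a point): end of the pin at its +y, on its axis, at the start under the opening
- pin_b (a point): end of the pin at its -y, on its axis, at the start under the fixed half top
- mat: Green rubber mat fixed on the table, 240 mm (its x) by 260 mm (its y), 4 mm thick, bare. Origin: centre of its underside
- saucer: bystander: white saucer, 110 mm in diameter, 16 mm high; origin under its centre
- cup: bystander: red cup, 72 mm in diameter, 60 mm high, with a handle at +y; origin under its centre
- jar: bystander: glass jar with a red cap, 72 mm in diameter, 110 mm high; origin under its centre
- mug: bystander: white mug, 80 mm in diameter, 90 mm high, with a handle at +y; origin under its centre
- bowl: bystander: steel bowl, 150 mm in diameter, 55 mm high; origin under its centre
- tin: bystander: tin with a yellow label, 70 mm in diameter, 100 mm high; origin under its centre
There are look-alikes about, which are no part of the job. What is shaped like the lid but red is not meant.

How it is judged (in metres and radians):
On the way, in this order (a step that is already met when the one before it is completed fails the run):
1. the lid lies flat, knob up, on the middle of the green mat, let go (horizontal distance between lid and mat below 0.06 m and height (world z) of lid between -0.002 and 0.01 m and angle between lid's own z axis and vertical below 0.1 rad and contact force between the fingers and lid below 0.1 N and linear speed of lid below 0.05 m/s), for 0.2 s.
2. the pin comes out tilted: one end is above the opening while the other is still inside the box (((z of pin_a in the frame of chest above 0.095 m and z of pin_b in the frame of chest below 0.07 m and y of pin_b in the frame of chest between -0.135 and 0.135 m) or (z of pin_b in the frame of chest above 0.095 m and z of pin_a in the frame of chest below 0.07 m and y of pin_a in the frame of chest between -0.135 and 0.135 m))), for 0.1 s.
At the end, for the whole second after the job is handed in: Gripper holds the pin at rest (under 0.05 m/s), both ends at least 118 mm above the table, touching no box, lid, mat or bystander; the lid lies flat (within 0.1 rad), knob up, released and at rest on the green mat, its centre within 60 mm of the mat's centre (all of step 1 and height (world z) of each of pin_a, pin_b above 0.118 m and contact force between the fingers and pin above 1 N and linear speed of pin below 0.05 m/s and contact force between pin and chest below 0.1 N and contact force between pin and lid below 0.1 N and contact force between pin and mat below 0.1 N and contact force between pin and saucer below 0.1 N and contact force between pin and cup below 0.1 N and contact force between pin and jar below 0.1 N and contact force between pin and mug below 0.1 N and contact force between pin and bowl below 0.1 N and contact force between pin and tin below 0.1 N); the arm keeps its last pose, push and grip.
It fails at once if the lid is dropped onto the mat or table (still moving faster than 0.5 m/s within 20 mm of the table) (height (world z) of lid below 0.02 m and linear speed of lid above 0.5 m/s).
It fails at once if a bystander is pushed more than 30 mm (distance of any of saucer, cup, jar, mug, bowl, tin from where it was at the start of the episode above 0.03 m).
It fails at once if a bystander is tipped over (angle between any of saucer, cup, jar, mug, bowl, tin's own z axis and vertical above 0.5 rad).
It also fails if it takes over 54 s, if anything falls off the work surface, if the arm or the gripper's body presses on something with over 40 N, if the wrist force passes 120 N, or if a joint passes its speed limit or range.

## Robot

A 6-joint arm with a two-finger parallel gripper is mounted at the origin on the work surface. World frame = base frame: x ahead of the robot, y to its left, z up, the work surface at z = 0. Lengths are in m, angles in degrees, forces in N, time in s.
With the tool pointing down it reaches from about 0.4 to 0.825 m from the base axis. Payload 7 kg.
Tool frame: the origin (TCP) lies midway between the tips of the shut fingers; the grasp point (between the pads) lies 19 mm behind it; z points along the fingers, y is the line along which they close (so a half turn about z gives the same grasp; the last joint's range is limited). The gripper opens to 88 mm and grips with 3 to 60 N. Pads are 19 mm wide; open, the fingers measure 130 mm over their backs; the gripper's body (78 mm by 193 mm) begins 47 mm behind the grasp point.
Start: joints at [-50.701, 20.546, 0.682, 0, -70.136, -16.507], TCP at [0.261, -0.622, 0.227] pointing down, gripper open.
Joint ranges: [-176.03, 176.03], [-82.01, 121.73], [-58.28, 71.71], [-173.87, 95.51], [-174.79, -0.11], [-173.66, 173.66]. Speed limits (degrees/s): [136.94, 136.94, 172.46, 180, 180, 180].

## Interface

Orientations are given as [roll, pitch, yaw] about the fixed x, y, z axes, in that order (R = Rz(yaw) Ry(pitch) Rx(roll)).
In Python, from plant import ctrl gives the robot as it stands. The module is installed in compiled form; this text tells all that it offers.
- The arm moves only by the tool send_rows, never from a script. Its argument "plan" is a list that holds one entry, the list of rows, each a list of 6 numbers: the shift along the tool's x, y, z in cm, then the turn, a rotation vector about the tool's x, y, z in degrees. A call has 1 to 8 rows; each row is the pose to reach, as a shift and turn from the pose commanded when the call began, along the tool's axes at that moment; what a row does not reach only later rows make up. A row lasts 1/12 s, in which the tool goes at most 41.7 mm and 7.16 degrees, less where a joint would pass 70% of its speed; a pose out of reach is approached as far as the arm can. A call with a gripper value outside its range is refused whole. "fingers" is the opening, from 0 (shut) to 1 (fully open), set as the call begins (left out, the last holds). The fingers move at their own pace and stop on an object; the grip force is fixed at half the most. Time passes only in rows, so rows that repeat a pose let the fingers close. It gives the time, the measured TCP pose, the force, the opening and the grip force at its end, in the units of the state.
- ctrl.get_obs(): the state, without advancing time (a new reading comes with each control period).
- ctrl.snapshot(name): name is "scene" or "top" or "wrist"; returns a dict with "img" (400x640x3 uint8, red, green, blue), "K" (3x3 intrinsics, pixels), "k1" (the pictures are not rectified: a ray, as slopes to the right and down, at radius r is drawn at 1 + k1 r^2 times it, then the intrinsics apply), "pose" (4x4, takes a point from camera to world coordinates). Camera axes: x right, y down, z forward; pixel columns grow to the right and rows downward; lengths in m; the calibration is good to about 2 mm. A picture is of the moment at which its call begins. There is no depth.
- ctrl.close_job(): hands the job in; it is judged then, once.
The state is a dict: "clock": time; "joint_pos": joint angles; "qvel": joint speeds; "tau": joint torques, N m; "tool_pos": TCP position; "orientation": TCP orientation; "force": force on the tool from outside, world axes, zero at the start; "moment": the same for the moment, N m; "opening": finger opening in m; "gripper_force": force on a finger pad.
Only numpy, scipy, OpenCV 4.12 (cv2) and the standard library are available. Lean on these libraries where they do the work, as an engineer would, in place of code of your own. Each camera call takes 0.05 s, during which the arm holds its last target. There are 200 camera calls.

## Working session

There is one attempt and no reset: what is moved stays moved. The work goes in short steps, Python scripts to look and compute and a tool call to move; the robot and the scene stay as the last step left them, time stands still between calls to the robot, and variables do not carry over. Pictures are saved under pics/ and viewed, at most 10 in all, crops included, and the job is handed in when it is done.

Besides the shell and the picture viewer there is one more tool, called after "Call:" as name(argument=value, ...) on one line, values as JSON. send_rows: Moves the arm, as the interface text tells. Its arguments: {"type":"object","properties":{"plan":{"type":"array","items":{"type":"array","items":{"type":"array","items":{"type":"number"}}}},"fingers":{"type":"number"}},"required":["plan"]}

```bash
mkdir -p pics; cat > h.py <<'E'
import numpy as np, cv2
from scipy.spatial.transform import Rotation as R
from plant import ctrl
def snap(cam,name):
    s=ctrl.snapshot(cam); cv2.imwrite(f'pics/{name}.png',s['img'][:,:,::-1]); np.savez(f'pics/{name}.npz',K=s['K'],k1=s['k1'],pose=s['pose'],img=s['img']); return s
def ray(s,u,v):
    K=np.array(s['K']);d=np.array([(u-K[0,2])/K[0,0],(v-K[1,2])/K[1,1]]);x=d.copy()
    for _ in range(30): x=d/(1+float(s['k1'])*(x@x))
    P=np.array(s['pose']);return P[:3,3],P[:3,:3]@np.array([x[0],x[1],1])
def onz(s,u,v,z):
    o,d=ray(s,u,v);return o+d*(z-o[2])/d[2]
def proj(s,p):
    P=np.array(s['pose']);q=P[:3,:3].T@(np.array(p)-P[:3,3]);x=q[:2]/q[2];x=x*(1+float(s['k1'])*(x@x));K=np.array(s['K'])
    return np.array([K[0,0]*x[0]+K[0,2],K[1,1]*x[1]+K[1,2]])
def rel(pos,rpy):
    "shift cm & rotvec deg from current measured pose to target"
    o=ctrl.get_obs();r=R.from_euler('xyz',o['orientation'],degrees=True);t=R.from_euler('xyz',rpy,degrees=True)
    return np.round(100*r.inv().apply(np.array(pos)-o['tool_pos']),2),np.round((r.inv()*t).as_rotvec(degrees=True),2)
E
python3 - <<'E'
from h import *
np.set_printoptions(precision=3,suppress=True)
for c in ('top','scene'):
    s=snap(c,c+'1');print(c,s['K'],s['k1'],s['pose'])
print(ctrl.get_obs())
E
```

```text
top [[478.919   0.    318.124]
 [  0.    478.919 205.878]
 [  0.      0.      1.   ]] -0.0855621067754417 [[ 0.015 -0.986  0.164  0.251]
 [-1.    -0.015 -0.001 -0.001]
 [ 0.003 -0.164 -0.987  1.817]
 [ 0.     0.     0.     1.   ]]
scene [[501.964   0.    327.174]
 [  0.    501.964 200.208]
 [  0.      0.      1.   ]] -0.11244341244992448 [[ 0.346  0.775 -0.529  1.436]
 [ 0.938 -0.287  0.193 -0.327]
 [-0.002 -0.563 -0.826  1.518]
 [ 0.     0.     0.     1.   ]]
{'clock': 0.1, 'joint_pos': array([-50.701,  20.587,   0.639,  -0.017, -70.136, -16.504]), 'qvel': array([-0.044, -0.176,  0.136,  0.139, -0.02 ,  0.001]), 'tau': array([ -0.004, -58.416,  29.375,   7.015,   0.01 ,  -0.   ]), 'tool_pos': array([ 0.261, -0.622,  0.226]), 'orientation': array([ 179.915,   -0.008, -157.211]), 'force': array([ 0.212, -1.078, -0.59 ]), 'moment': array([ 0.065,  0.023, -0.007]), 'gripper_force': 0.0, 'opening': 0.08797198926310426}
```

View pics/top1.png

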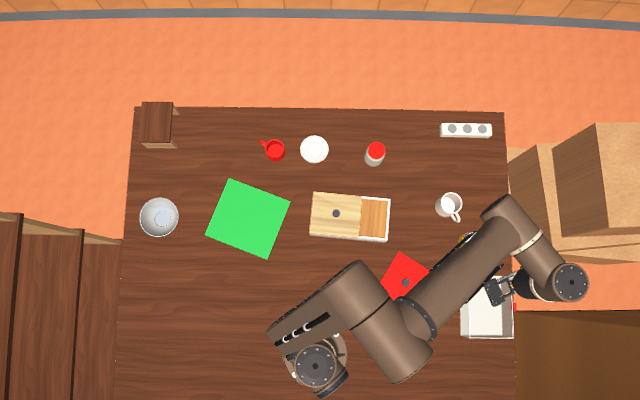

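View pics/scene1.png

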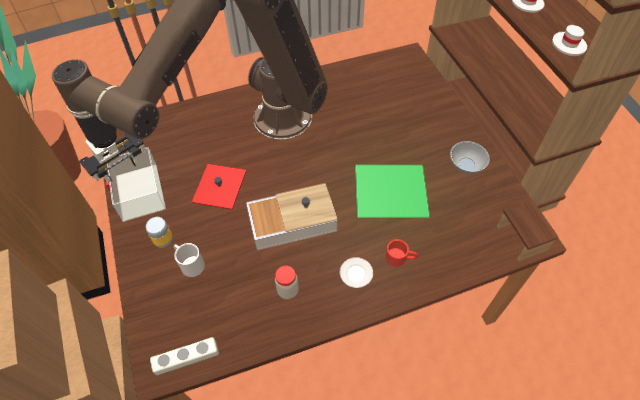

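The top view shows the box at px (350,216), with its lid knob at (336,213), the mat at (248,218) and the red decoy at (405,280). The opening faces world +y, towards the mat. I'll enlarge this region.

```bash
python3 - <<'E'
import cv2
a=cv2.imread('pics/top1.png')[172:267,200:400];cv2.imwrite('pics/topc.png',cv2.resize(a,None,fx=4,fy=4,interpolation=cv2.INTER_CUBIC))
a=cv2.imread('pics/scene1.png')[155:255,240:440];cv2.imwrite('pics/scenec.png',cv2.resize(a,None,fx=4,fy=4,interpolation=cv2.INTER_CUBIC))
E
```

```text
(no output)
```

View pics/topc.png

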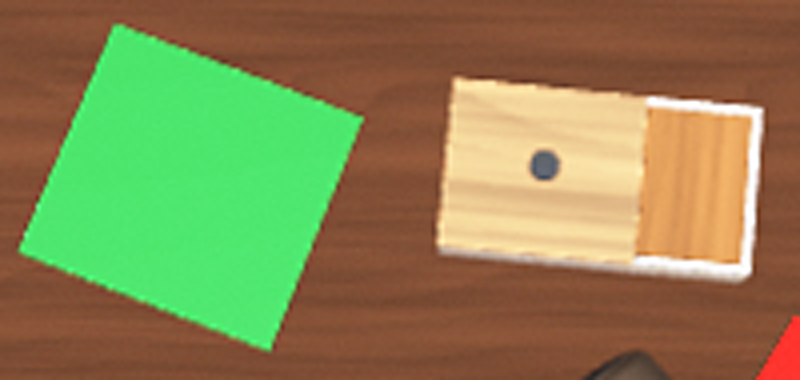

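View pics/scenec.png

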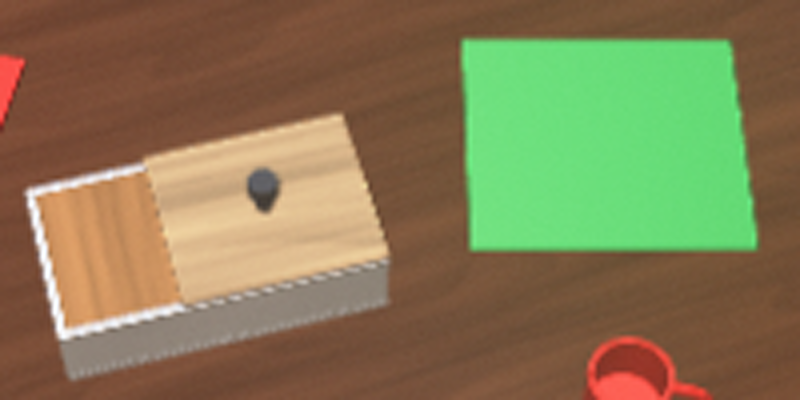

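```bash
python3 - <<'E'
from h import *
from scipy.optimize import least_squares as LS
np.set_printoptions(precision=4,suppress=True)
T=np.load('pics/top1.npz');S=np.load('pics/scene1.npz')
ct=lambda p:((p[0]+.5)/4+199.5,(p[1]+.5)/4+171.5)
cs=lambda p:((p[0]+.5)/4+239.5,(p[1]+.5)/4+154.5)
# chest frame pts: lid centre at y=52.5
L=lambda x,y:(x*.078,.0525+y*.0905,.080)
obs=[(T,ct(p),q) for p,q in [((454,77),L(1,1)),((650,98),L(1,-1)),((634,264),L(-1,-1)),((437,246),L(-1,1)),((544,165),(0,.0525,.118)),((763,107),(.078,-.143,.072)),((750,270),(-.078,-.143,.072))]]
obs+=[(S,cs(p),q) for p,q in [((145,157),L(-1,-1)),((343,113),L(-1,1)),((389,258),L(1,1)),((183,303),L(1,-1)),((263,180),(0,.0525,.118)),((27,190),(-.078,-.143,.072)),((62,335),(.078,-.143,.072))]]
def tf(x,q):
    c,s=np.cos(x[2]),np.sin(x[2]);return (x[0]+c*q[0]-s*q[1],x[1]+s*q[0]+c*q[1],q[2])
f=lambda x:np.concatenate([proj(s,tf(x,q))-p for s,p,q in obs])
for o in (obs,[o for o in obs if o[0] is T],[o for o in obs if o[0] is S]):
    g=lambda x:np.concatenate([proj(s,tf(x,q))-p for s,p,q in o])
    r=LS(g,[.5,-.1,0]);print('chest',r.x,np.degrees(r.x[2]));
    if o is obs: print(r.fun.reshape(-1,2))
for n,s,c,pp in (('T',T,ct,[(117,24),(363,118),(271,351),(20,251)]),('S',S,cs,[(461,39),(731,40),(757,250),(471,250)])):
    P=np.array([onz(s,*c(p),.004) for p in pp]);print(n,P.mean(0),P[:,:2].tolist())
b={'saucer':(S,356,272,.01),'cup':(S,397,252,.03),'jar':(S,287,282,.055),'mug':(S,190,260,.045),'bowl':(S,469,157,.03),'tin':(S,159,233,.05)}
for k,(s,u,v,z) in b.items(): print(k,onz(s,u,v,z))
E
```

```text
chest [ 0.5064 -0.1199 -0.0817] -4.681591379155415
[[-0.036  -0.3017]
 [-0.2574 -0.8816]
 [ 0.25   -0.4625]
 [ 0.0215 -0.7252]
 [ 0.3625 -0.74  ]
 [-0.5693 -0.0254]
 [-0.396   0.9788]
 [-0.575  -0.3278]
 [-0.2795 -0.5831]
 [ 0.4743 -1.0606]
 [-0.1614  0.0544]
 [-0.0179 -0.2606]
 [-0.2176 -0.6094]
 [-0.4992  0.5608]]
chest [ 0.5052 -0.1202 -0.075 ] -4.296099291314781
chest [ 0.5078 -0.1197 -0.0892] -5.11189415293584
T [0.501  0.2655 0.004 ] [[0.6573316706856511, 0.3450422194503238], [0.5682579965170573, 0.1036462652887074], [0.3438815560893427, 0.18519183132213365], [0.43457556538999, 0.4281153271436405]]
S [0.505  0.2647 0.004 ] [[0.3472105091906261, 0.18436958570793105], [0.43825140353401437, 0.42828898996249787], [0.6619202645981053, 0.3433374673001134], [0.5725279173642128, 0.10283228904783048]]
saucer [0.7743 0.0156 0.01  ]
cup [0.7624 0.1682 0.03  ]
jar [ 0.7506 -0.214   0.055 ]
mug [ 0.56   -0.4924  0.045 ]
bowl [0.4839 0.6024 0.03  ]
tin [ 0.4232 -0.5727  0.05  ]
```

```bash
python3 - <<'E'
from h import *
print(rel([.511,-.068,.2],[180,0,-94.7]), rel([.386,-.345,.215],[180,0,-126]))
E
```

```text
(array([-44.48,  41.39,   2.63]), array([ 8.000e-02,  4.000e-02, -6.251e+01])) (array([-22.22,  20.7 ,   1.1 ]), array([ 8.000e-02,  2.000e-02, -3.121e+01]))
```

Call:
send_rows(plan=[[[-2.5,2.3,0.1,0,0,-3.5],[-5.6,5.2,0.3,0,0,-8],[-8.4,7.8,0.4,0,0,-12],[-11.1,10.4,0.6,0,0,-16],[-13.9,13,0.7,0,0,-20],[-16.7,15.5,0.8,0,0,-24],[-19.4,18.1,1,0,0,-28],[-22.2,20.7,1.1,0,0,-31.2]]], fingers=1)

```text
clock: 0.77
tool_pos: [0.386, -0.3436, 0.2152]
orientation: [180.0, 0.0, -125.8]
force: [1.0, 0.7, -0.2]
opening: 0.0876
gripper_force: 0.0
```

```bash
python3 - <<'E'
from h import *
print(rel([.511,-.068,.2],[180,0,-94.7]),ctrl.get_obs()['joint_pos'])
E
```

```text
(array([-29.66,   5.99,   1.53]), array([ 2.000e-02,  1.000e-02, -3.111e+01])) [-1.98986829e+01  6.07207583e+00 -1.99969164e+01 -1.62630748e-02
 -6.39539646e+01 -1.59087174e+01]
```

Call:
send_rows(plan=[[[-3.8,0.8,0.2,0,0,-4],[-7.6,1.5,0.4,0,0,-8],[-11.4,2.3,0.6,0,0,-12],[-15.2,3.1,0.8,0,0,-16],[-19,3.8,1.0,0,0,-20],[-22.8,4.6,1.2,0,0,-24],[-26.6,5.4,1.4,0,0,-28],[-29.6,6.0,1.5,0,0,-31.1]]])

```text
clock: 1.43
tool_pos: [0.5119, -0.0682, 0.2003]
orientation: [180.0, 0.0, -94.6]
force: [0.2, -0.3, -0.1]
opening: 0.0874
gripper_force: 0.0
```

```bash
python3 - <<'E'
from h import *
print(rel([.511,-.068,.089],[180,0,-94.7]),ctrl.get_obs()['joint_pos'])
s=snap('wrist','w1');print(proj(s,[.511,-.068,.118]))
E
```

```text
(array([-1.000e-02,  9.000e-02,  1.113e+01]), array([0.01, 0.01, 0.05])) [ 1.42049188e+01  6.71696281e+00 -2.13215375e+01 -1.42715667e-02
 -6.19692860e+01 -1.88477551e+01]
[320.85742761 207.02952691]
```

View pics/w1.png

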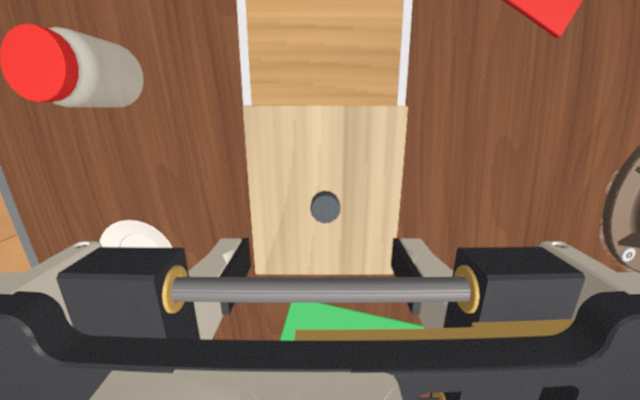

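The wrist view shows the knob at px (325,207), predicted (320.9,207). So it lies about 4 mm towards −x, and the yaw is right. I'll correct by 0.35 cm and descend.

Call:
send_rows(plan=[[[0,0.2,1,0,0,0],[0,0.35,2.5,0,0,0],[0,0.35,4.5,0,0,0],[0,0.35,6.5,0,0,0],[0,0.35,8.5,0,0,0],[0,0.35,10,0,0,0],[0,0.35,11,0,0,0],[0,0.35,11.1,0,0,0]]])

```text
clock: 2.15
tool_pos: [0.5059, -0.0713, 0.0872]
orientation: [179.8, -0.1, -95.0]
force: [-0.6, 0.4, -0.4]
opening: 0.0879
gripper_force: 0.0
```

Call:
send_rows(plan=[[[0,0,0,0,0,0],[0,0,0,0,0,0],[0,0,0,0,0,0],[0,0,0,0,0,0],[0,0,0,0,0,0],[0,0,0,0,0,0],[0,0,0,0,0,0],[0,0,0,0,0,0]]], fingers=0)

```text
clock: 2.82
tool_pos: [0.508, -0.0704, 0.0897]
orientation: [-180.0, 0.0, -94.9]
force: [0.1, 0.1, 0.0]
opening: 0.0398
gripper_force: 0.0
```

Call:
send_rows(plan=[[[0,0,0,0,0,0],[0,0,0,0,0,0],[0,0,0,0,0,0],[0,0,0,0,0,0],[0,0,0,0,0,0]]], fingers=0)

```text
clock: 3.23
tool_pos: [0.5079, -0.0704, 0.0896]
orientation: [180.0, -0.0, -94.9]
force: [-0.5, 0.9, 0.9]
opening: 0.0272
gripper_force: 30.0
```

Call:
send_rows(plan=[[[0,0,-0.2,0,0,0],[0,0,-0.7,0,0,0],[0,0,-1.5,0,0,0],[0,0,-2.5,0,0,0],[0,0,-3.5,0,0,0],[0,0,-4.5,0,0,0],[0,0,-5.2,0,0,0],[0,0,-5.5,0,0,0]]])

```text
clock: 3.9
tool_pos: [0.5087, -0.0703, 0.1464]
orientation: [-179.9, 0.0, -94.9]
force: [0.4, -0.6, -1.7]
opening: 0.0273
gripper_force: 30.0
```

```bash
python3 - <<'E'
from h import *
print(rel([.503,.265,.15],[180,0,-94.9]),ctrl.get_obs())
s=snap('wrist','w2')
E
```

```text
(array([-33.36,   3.43,  -0.35]), array([-0.15,  0.03,  0.  ])) {'clock': 3.9, 'joint_pos': array([ 1.40713341e+01,  9.29000230e+00, -2.60390804e+01,  1.96506513e-02,
       -5.45222504e+01, -1.89778031e+01]), 'qvel': array([-0.00871761, -1.29301011,  1.53809657, -0.34846313, -3.66592047,
        0.02794351]), 'tau': array([-4.74566105e-02, -3.95186234e+01,  2.59983820e+01,  6.32995382e+00,
       -1.10305699e-01, -1.66025518e-03]), 'tool_pos': array([ 0.50872572, -0.07032954,  0.1464365 ]), 'orientation': array([-1.79854202e+02,  3.31857224e-02, -9.48950426e+01]), 'force': array([ 0.38896064, -0.61858546, -1.71158243]), 'moment': array([0.02336399, 0.06162054, 0.03164017]), 'gripper_force': 29.9997478723526, 'opening': 0.027301823294652604}
```

View pics/w2.png

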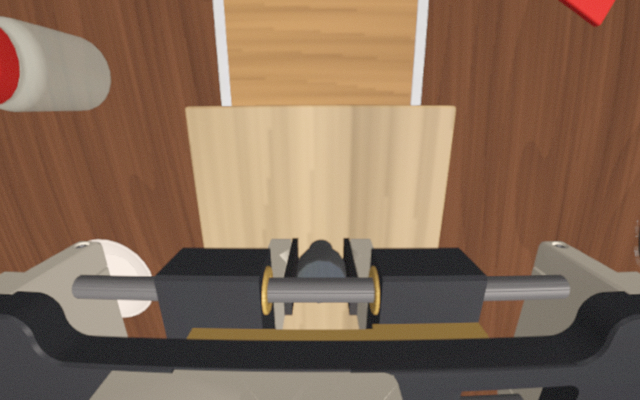

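The lid is held level by the knob, edges at row 105, clear of the box. I'll carry it to the mat.

Call:
send_rows(plan=[[[-0.5,0,0,0,0,0],[-2,0.2,0,0,0,0],[-4.5,0.5,0,0,0,0],[-7.5,0.8,0,0,0,0],[-10.5,1.1,0,0,0,0],[-13.5,1.4,0,0,0,0],[-16.5,1.7,0,0,0,0],[-19.5,2.0,0,0,0,0]]])

```text
clock: 4.62
tool_pos: [0.504, 0.1271, 0.144]
orientation: [179.9, -0.0, -94.9]
force: [0.5, -0.5, -1.4]
opening: 0.0271
gripper_force: 30.0
```

Call:
send_rows(plan=[[[-3,0.3,0,0,0,0],[-6,0.6,0.5,0,0,0],[-8.5,0.9,1,0,0,0],[-11,1.1,2,0,0,0],[-12.5,1.3,3.2,0,0,0],[-13.5,1.4,4.5,0,0,0],[-13.8,1.4,5.7,0,0,0],[-13.8,1.4,6.5,0,0,0]]])

```text
clock: 5.28
tool_pos: [0.5015, 0.2645, 0.0772]
orientation: [179.9, -0.1, -94.9]
force: [0.4, -0.3, -1.7]
opening: 0.027
gripper_force: 30.0
```

```bash
python3 - <<'E'
from h import *
print(rel([.503,.265,.0275],[180,0,-94.9]),ctrl.get_obs()['tool_pos'])
E
```

```text
(array([-0.07, -0.15,  4.97]), array([ 0.11, -0.11,  0.03])) [0.50151901 0.26449821 0.07723445]
```

Call:
send_rows(plan=[[[0,0,0.8,0,0,0],[0,0,1.8,0,0,0],[0,0,2.8,0,0,0],[0,0,3.6,0,0,0],[0,0,4.2,0,0,0],[0,0,4.6,0,0,0],[0,0,4.8,0,0,0],[0,0,4.8,0,0,0]]])

```text
clock: 5.95
tool_pos: [0.5025, 0.2641, 0.0313]
orientation: [180.0, -0.0, -94.9]
force: [-0.4, 0.5, -1.0]
opening: 0.0272
gripper_force: 30.0
```

Call:
send_rows(plan=[[[0,0,0.1,0,0,0],[0,0,0.2,0,0,0],[0,0,0.3,0,0,0],[0,0,0.3,0,0,0]]])

```text
clock: 6.28
tool_pos: [0.5026, 0.2643, 0.0286]
orientation: [-180.0, 0.0, -94.9]
force: [-0.3, -0.1, -2.3]
opening: 0.0272
gripper_force: 30.0
```

Call:
send_rows(plan=[[[0,0,0.1,0,0,0],[0,0,0.1,0,0,0],[0,0,0.15,0,0,0],[0,0,0.15,0,0,0]]])

```text
clock: 6.62
tool_pos: [0.5026, 0.2644, 0.0276]
orientation: [-180.0, 0.0, -94.9]
force: [-1.4, -0.4, 3.9]
opening: 0.027
gripper_force: 30.0
```

Call:
send_rows(plan=[[[0,0,0,0,0,0],[0,0,0,0,0,0],[0,0,0,0,0,0],[0,0,0,0,0,0],[0,0,0,0,0,0],[0,0,0,0,0,0],[0,0,0,0,0,0],[0,0,0,0,0,0]]], fingers=0.8)

```text
clock: 7.28
tool_pos: [0.5026, 0.2642, 0.027]
orientation: [180.0, -0.0, -94.9]
force: [-0.3, 0.1, -0.1]
opening: 0.0692
gripper_force: 0.0
```

Call:
send_rows(plan=[[[0,0,-1,0,0,0],[0,0,-3,0,0,0],[0,0,-6,0,0,0],[0,0,-9,0,0,0],[0,0,-12.5,0,0,0],[2,-0.2,-16,0,0,0],[5.5,-0.5,-18,0,0,0],[9.5,-0.9,-18.5,0,0,0]]])

```text
clock: 7.95
tool_pos: [0.5051, 0.1698, 0.2174]
orientation: [-179.6, 0.2, -94.7]
force: [1.4, 0.5, -0.4]
opening: 0.0701
gripper_force: 0.0
```

Call:
send_rows(plan=[[[4,-0.4,0,0,0,0],[8,-0.8,0,0,0,0],[12,-1.2,0,0,0,0],[15,-1.5,0,0,0,0],[17.5,-1.7,0,0,0,0],[19,-1.8,0,0,0,0],[19.5,-1.9,0,0,0,0],[19.5,-1.9,0,0,0,0]]])

```text
clock: 8.62
tool_pos: [0.5056, -0.0281, 0.2127]
orientation: [-180.0, 0.0, -95.0]
force: [0.4, 0.7, 0.5]
opening: 0.0703
gripper_force: 0.0
```

```bash
python3 - <<'E'
from h import *
s=snap('wrist','w3');snap('top','top2');print(ctrl.get_obs()['tool_pos'],s['pose'])
E
```

```text
[ 0.50573966 -0.02674821  0.21248347] [[-9.96143203e-01  8.33605490e-02  2.73813258e-02  4.97935539e-01]
 [ 8.77394846e-02  9.48883081e-01  3.03187534e-01 -1.09060041e-01]
 [-7.07797443e-04  3.04420625e-01 -9.52537444e-01  3.71037596e-01]
 [ 0.00000000e+00  0.00000000e+00  0.00000000e+00  1.00000000e+00]]
```

View pics/w3.png

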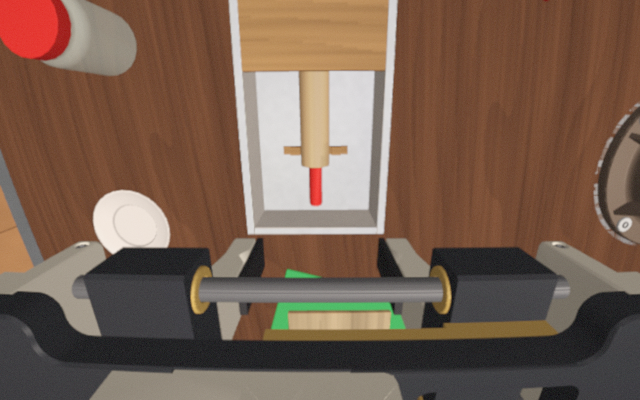

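View pics/top2.png

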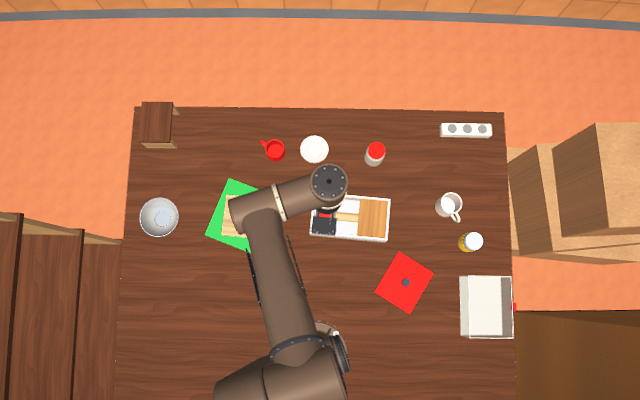

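The wrist view shows the pin with its handle end at px (316.5,204), barrel end at row 166, half-top edge at row 71, and the outer +y wall edge at row 234 (cols 248–384). The top view shows the lid on the mat and everything around it undisturbed. Next: pin position and a clearance-optimised extraction path.

```bash
cat > plan.py <<'E'
import numpy as np
def samp(P,n=25):
    P=np.array(P,float);Q=np.roll(P,-1,0);t=np.linspace(0,1,n,endpoint=False)[:,None]
    return np.vstack([a+(b-a)*t for a,b in zip(P,Q)])
G=25. # grasp coord along pin from centre
OFF=5. # grasp point above pin axis
pin=np.vstack([samp([(-75,-17),(75,-17),(75,17),(-75,17)],80),samp([(-125,-8),(-75,-8),(-75,8),(-125,8)]),samp([(75,-8),(125,-8),(125,8),(75,8)])])
body=samp([(G-39,47+OFF),(G+39,47+OFF),(G+39,120),(G-39,120)])
fing=samp([(G-10,-14),(G+10,-14),(G+10,50),(G-10,50)])
# boxes y0,y1,z0,z1
env=[(-143,143,-9,8),(-143,-135,0,72),(135,143,0,72),(-143,-30,64,72),(-60,-50,8,14),(50,60,8,14)]
envf=env[:4]; envb=[(-143,143,0,72)]
def sd(p,B):
    c=np.array([(B[0]+B[1])/2,(B[2]+B[3])/2]);h=np.array([(B[1]-B[0])/2,(B[3]-B[2])/2]);q=np.abs(p-c)-h
    return np.linalg.norm(np.maximum(q,0),axis=1)+np.minimum(q.max(1),0)
def clr(y,z,th):
    c,s=np.cos(th),np.sin(th);M=np.array([[c,s],[-s,c]]);f=lambda S,E:min(sd(S@M+[y,z],b).min() for b in E)
    return f(pin,env),f(fing,envf),f(body,envb)
E
python3 - <<'E'
from h import *
from plan import *
np.set_printoptions(precision=4,suppress=True)
s=np.load('pics/w3.npz')
for n,u,v,z in [('topL',243,71,.072),('topR',389,71,.072),('wallL',248,234,.072),('wallR',384.5,234,.072),('pinend',316.5,204.5,.031),('barrelend',315.5,166,.031),('pin@edge',314.5,72,.031),('cradle',316,150,.014)]: print(n,onz(s,u,v,z)[:2])
for d in range(0,41,4):
    th=np.radians(d);best=max(((min(clr(y,z,th)),y,z) for y in range(-10,60,3) for z in range(31,110,3)))
    print(d,best,[round(float(c),1) for c in clr(*best[1:],th)])
E
```

```text
topL [ 0.5699 -0.1543]
topR [ 0.4281 -0.1417]
wallL [0.5928 0.0171]
wallR [0.4364 0.0308]
pinend [0.5128 0.0018]
barrelend [ 0.5095 -0.0471]
pin@edge [ 0.5008 -0.152 ]
cradle [ 0.5076 -0.064 ]
0 (np.float64(21.18962010041709), 53, 109) [21.2, 52.3, 89.0]
4 (np.float64(20.299928379905737), 59, 109) [20.3, 47.5, 87.9]
8 (np.float64(11.681217830059268), 59, 109) [11.7, 48.3, 86.5]
12 (np.float64(4.325764305029951), 2, 49) [4.3, 30.4, 25.0]
16 (np.float64(6.349640233183167), 44, 61) [6.3, 43.7, 35.1]
20 (np.float64(11.187775218539585), 59, 76) [11.2, 38.4, 48.1]
24 (np.float64(9.849555954384165), 59, 82) [9.8, 40.0, 51.8]
28 (np.float64(9.946732430762477), 59, 91) [9.9, 44.9, 58.3]
32 (np.float64(11.177286560951247), 59, 97) [11.2, 50.2, 61.7]
36 (np.float64(12.76143843216346), 59, 103) [12.8, 56.4, 64.8]
40 (np.float64(14.523193244230768), 59, 109) [14.5, 63.2, 67.8]
```

```bash
cat > dj.py <<'E'
from plan import *
import plan
from scipy.sparse import coo_matrix
from scipy.sparse.csgraph import dijkstra
from concurrent.futures import ProcessPoolExecutor
plan.envf+= [(50,60,8,22),(-60,-50,8,22)]
Y=np.arange(-9,82,3);Z=np.arange(31,152,3);D=np.arange(0,37,3)
def f(d): return [[min(clr(y,z,np.radians(d))) for z in Z] for y in Y]
with ProcessPoolExecutor() as ex: C=np.array(list(ex.map(f,D)))
sh=C.shape;I=np.arange(C.size).reshape(sh);i0=I[0,2,0];C.flat[i0]=1
r,c,w=[],[],[]
for a in (-1,0,1):
  for b in (-2,-1,0,1,2):
    for e in (-2,-1,0,1,2):
      if (a,b,e)==(0,0,0):continue
      sl=lambda k,n:(slice(max(0,-k),n-max(0,k)),slice(max(0,k),n-max(0,-k)))
      s=[sl(k,n) for k,n in zip((a,b,e),sh)];p=tuple(x[0] for x in s);q=tuple(x[1] for x in s)
      m=np.minimum(C[p],C[q]);L=np.sqrt((a*4)**2+(b*3)**2+(e*3)**2);ok=m>0.3
      r.append(I[p][ok]);c.append(I[q][ok]);w.append((L*(.1+1/m+ (6/np.maximum(m,.3))**2))[ok])
M=coo_matrix((np.concatenate(w),(np.concatenate(r),np.concatenate(c))),shape=(C.size,)*2).tocsr()
d,pr=dijkstra(M,indices=i0,return_predecessors=True)
d=d.reshape(sh);zb=Z[None,None,:]-125*np.sin(np.radians(D))[:,None,None]+0*d
d[(zb<82)]=np.inf;k=int(d.argmin());print(d.min())
while k>=0:
    t,y,z=np.unravel_index(k,sh);th=np.radians(D[t]);print(Y[y],Z[z],D[t],'clr',[round(float(x),1) for x in clr(Y[y],Z[z],th)],'a',round(Z[z]+125*np.sin(th)),'b',round(Z[z]-125*np.sin(th)));k=pr[k]
E
time python3 dj.py
python3 - <<'E'
from h import *
print(rel([.505,-.0966,.10],[180,0,-94.8]))
E
```

```text
387.3871907642735
81 145 30 clr [7.6, 76.4, 111.0] a 208 b 82
81 142 33 clr [6.2, 74.5, 106.0] a 210 b 74
81 136 36 clr [5.2, 70.1, 97.8] a 209 b 63
81 130 36 clr [5.3, 64.9, 91.8] a 203 b 57
81 127 36 clr [6.5, 62.3, 88.8] a 200 b 54
81 124 36 clr [8.7, 59.8, 85.8] a 197 b 51
81 121 36 clr [11.1, 57.4, 82.8] a 194 b 48
81 118 36 clr [13.6, 55.0, 79.8] a 191 b 45
81 115 36 clr [16.0, 52.5, 76.8] a 188 b 42
81 112 36 clr [18.4, 50.1, 73.8] a 185 b 39
81 109 36 clr [20.9, 47.7, 70.8] a 182 b 36
81 103 33 clr [19.8, 41.4, 67.0] a 171 b 35
78 97 30 clr [17.4, 36.2, 63.0] a 160 b 35
75 94 30 clr [16.6, 35.6, 60.0] a 156 b 32
72 88 27 clr [16.1, 32.0, 56.0] a 145 b 31
69 85 24 clr [13.1, 31.8, 54.8] a 136 b 34
63 79 21 clr [11.4, 34.9, 50.5] a 124 b 34
60 76 21 clr [9.7, 37.5, 47.5] a 121 b 31
57 73 18 clr [8.1, 40.4, 46.1] a 112 b 34
54 70 18 clr [6.7, 41.3, 43.1] a 109 b 31
48 64 18 clr [6.2, 34.0, 37.1] a 103 b 25
45 64 18 clr [6.2, 33.5, 37.1] a 103 b 25
39 61 18 clr [6.1, 30.3, 34.1] a 100 b 22
33 58 15 clr [5.0, 26.4, 32.6] a 90 b 26
30 58 15 clr [4.3, 26.4, 32.6] a 90 b 26
24 55 15 
[... 173 characters left out ...]
 27.7, 29.6] a 87 b 23
6 49 12 clr [3.6, 21.7, 25.0] a 75 b 23
3 46 9 clr [4.8, 18.7, 23.2] a 66 b 26
0 43 6 clr [5.6, 17.4, 21.3] a 56 b 30
-3 40 3 clr [6.0, 18.3, 19.2] a 47 b 33
-3 37 0 clr [6.0, 15.0, 17.0] a 37 b 37
-3 34 0 clr [3.0, 12.0, 14.0] a 34 b 34
-3 31 0 clr [0.0, 9.0, 11.0] a 31 b 31
(array([ 6.97, -0.52, 11.25]), array([-0.03,  0.02, -0.13]))dj.py:19: RuntimeWarning: divide by zero encountered in divide
  r.append(I[p][ok]);c.append(I[q][ok]);w.append((L*(.1+1/m+ (6/np.maximum(m,.3))**2))[ok])
dj.py:22: RuntimeWarning: invalid value encountered in multiply
  d=d.reshape(sh);zb=Z[None,None,:]-125*np.sin(np.radians(D))[:,None,None]+0*d

real	0m7.010s
user	0m22.993s
sys	0m0.253s
```

Call:
send_rows(plan=[[[1,-0.1,1,0,0,0],[3,-0.2,3,0,0,0],[5,-0.4,6,0,0,0],[6.5,-0.5,8.5,0,0,0],[7,-0.5,10.5,0,0,0],[7,-0.5,11.2,0,0,0],[7,-0.5,11.2,0,0,0],[7,-0.5,11.2,0,0,0]]], fingers=0.8)

```text
clock: 9.38
tool_pos: [0.505, -0.0967, 0.1003]
orientation: [180.0, -0.0, -94.8]
force: [-0.2, 0.5, 1.2]
opening: 0.0703
gripper_force: 0.0
```

```bash
python3 - <<'E'
from h import *
print(rel([.505,-.0966,.017],[180,0,-94.8]),ctrl.get_obs()['tool_pos'])
s=snap('wrist','w4')
E
```

```text
(array([-0.01,  0.  ,  8.33]), array([ 0.01, -0.02, -0.04])) [ 0.50503212 -0.09668777  0.10032685]
```

View pics/w4.png

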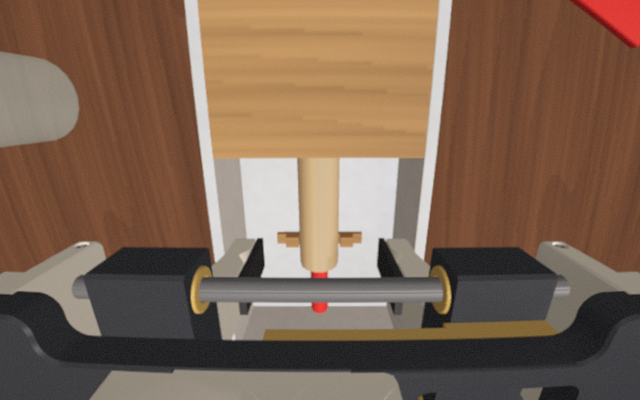

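The wrist view shows the pin centred between the fingers at col 319, with clear space on both sides. I'll descend and grip.

Call:
send_rows(plan=[[[0,0,0.7,0,0,0],[0,0,2,0,0,0],[0,0,3.5,0,0,0],[0,0,5,0,0,0],[0,0,6.3,0,0,0],[0,0,7.3,0,0,0],[0,0,8,0,0,0],[0,0,8.3,0,0,0]]])

```text
clock: 10.1
tool_pos: [0.5046, -0.097, 0.0165]
orientation: [180.0, -0.0, -94.9]
force: [0.2, -0.0, 0.2]
opening: 0.0701
gripper_force: 0.0
```

Call:
send_rows(plan=[[[0,0,0,0,0,0],[0,0,0,0,0,0],[0,0,0,0,0,0],[0,0,0,0,0,0],[0,0,0,0,0,0],[0,0,0,0,0,0],[0,0,0,0,0,0],[0,0,0,0,0,0]]], fingers=0)

```text
clock: 10.77
tool_pos: [0.505, -0.0972, 0.0174]
orientation: [-180.0, 0.0, -94.9]
force: [0.3, 0.6, 1.7]
opening: 0.0331
gripper_force: 30.0
```

```bash
cat > wp.py <<'E'
from h import *
import sys
# planned pin poses (chest y mm, z mm, tilt deg) -> shifts from the grasp pose in tool axes; tool x=-chest y, z down, tilt = turn about tool y
W=eval(sys.argv[1]);g=lambda y,z,d:np.array([y,z])+[25*np.cos(np.radians(d))-(-14)*-np.sin(np.radians(d))*-1*-1,0]
def tcp(y,z,d):
    c,s=np.cos(np.radians(d)),np.sin(np.radians(d));px,pz=25,-14  # TCP in pin frame
    return np.array([y+c*px-s*pz,z+s*px+c*pz])
d0=W[0][2];a=np.radians(d0);t0=tcp(*W[0])
zt=np.array([np.sin(a),-np.cos(a)]);xt=-np.array([np.cos(a),np.sin(a)])
for w in W[1:]:
    d=tcp(*w)-t0;print(w,np.round([d@xt/10,d@zt/10],2),w[2]-d0)
E
python3 wp.py "[(-3,31,0),(-3,37,0),(-3,40,3),(0,43,6),(3,46,9),(6,49,12),(12,55,15),(24,56,15)]"
python3 wp.py "[(24,56,15),(32,58,15.5),(39,61,18),(48,66,18),(57,73,19),(63,79,21),(69,85,24),(75,92,28),(81,103,33)]"
python3 -c "
from h import *
o=ctrl.get_obs();r=R.from_euler('xyz',o['orientation'],degrees=True).as_matrix();print(np.round(r,3))"
```

```text
(-3, 37, 0) [ 0.  -0.6] 0
(-3, 40, 3) [-0.07 -1.03] 3
(0, 43, 6) [-0.43 -1.47] 6
(3, 46, 9) [-0.79 -1.91] 9
(6, 49, 12) [-1.14 -2.35] 12
(12, 55, 15) [-1.78 -3.09] 15
(24, 56, 15) [-2.98 -3.19] 15
(32, 58, 15.5) [-0.84 -0.01] 0.5
(39, 61, 18) [-1.65 -0.23] 3
(48, 66, 18) [-2.65 -0.48] 3
(57, 73, 19) [-3.72 -0.97] 4
(63, 79, 21) [-4.5  -1.48] 6
(69, 85, 24) [-5.29 -2.04] 9
(75, 92, 28) [-6.11 -2.76] 13
(81, 103, 33) [-7.03 -3.91] 18
[[-0.085 -0.996  0.001]
 [-0.996  0.085  0.   ]
 [-0.    -0.001 -1.   ]]
```

Call:
send_rows(plan=[[[0,0,-0.3,0,0,0],[0,0,-0.6,0,0,0],[-0.05,0,-0.85,0,-1.5,0],[-0.1,0,-1.05,0,-3,0],[-0.25,0,-1.25,0,-4.5,0],[-0.45,0,-1.45,0,-6,0],[-0.6,0,-1.7,0,-7.5,0],[-0.8,0,-1.9,0,-9,0]]])

```text
clock: 11.43
tool_pos: [0.5051, -0.0891, 0.0363]
orientation: [180.0, 9.1, -94.9]
force: [0.1, -1.2, -3.0]
opening: 0.0333
gripper_force: 30.0
```

```bash
python3 wp.py "[(3,46,9),(6,49,12),(9,52,13.5),(12,55,15),(18,55.5,15),(24,56,15),(28,57,15),(32,58,15.5),(36,60,16.5)]"; python3 -c "
from h import *
print(ctrl.get_obs())"
```

```text
(6, 49, 12) [-0.41 -0.38] 3
(9, 52, 13.5) [-0.79 -0.7 ] 4.5
(12, 55, 15) [-1.16 -1.02] 6
(18, 55.5, 15) [-1.76 -0.97] 6
(24, 56, 15) [-2.36 -0.93] 6
(28, 57, 15) [-2.77 -0.96] 6
(32, 58, 15.5) [-3.19 -1.02] 6.5
(36, 60, 16.5) [-3.64 -1.2 ] 7.5
{'clock': 11.4333, 'joint_pos': array([  4.44943314,  18.54377432, -26.71856355, -12.96773299,
       -44.00896198,  -0.06540215]), 'qvel': array([-12.94462196,   0.5873063 ,  12.52051082, -23.58928387,
       -13.33678352,  27.70087944]), 'tau': array([  1.4797508 , -48.32983017,  20.82288623,   5.78539923,
         0.42340502,  -0.76231543]), 'tool_pos': array([ 0.50506052, -0.08905495,  0.03626323]), 'orientation': array([179.97834266,   9.08780327, -94.90656783]), 'force': array([ 0.06336018, -1.21385257, -2.96635719]), 'moment': array([-0.63891363,  0.16910925,  0.0382166 ]), 'gripper_force': 29.973588287830353, 'opening': 0.033272219528173594}
```

Call:
send_rows(plan=[[[-0.4,0,-0.4,0,-3,0],[-0.8,0,-0.7,0,-4.5,0],[-1.15,0,-1.0,0,-6,0],[-1.75,0,-1.0,0,-6,0],[-2.35,0,-0.95,0,-6,0],[-2.75,0,-0.95,0,-6,0],[-3.2,0,-1.0,0,-6.5,0],[-3.65,0,-1.2,0,-7.5,0]]])

```text
clock: 12.1
tool_pos: [0.5077, -0.0539, 0.0535]
orientation: [179.9, 16.5, -94.8]
force: [-0.0, 0.1, -2.5]
opening: 0.0332
gripper_force: 30.0
```

```bash
python3 wp.py "[(36,60,16.5),(39,61,17.5),(44,63.5,18),(48,66,18),(54,70,18.5),(60,76,20),(66,82,22.5),(71,88,26),(75,92,28)]"; python3 -c "
from h import *
print(ctrl.get_obs()['moment'],rel([.5133,-.0547,.0555],[180,16.5,-94.9]))"
```

```text
(39, 61, 17.5) [-0.34 -0.05] 1.0
(44, 63.5, 18) [-0.9  -0.17] 1.5
(48, 66, 18) [-1.36 -0.3 ] 1.5
(54, 70, 18.5) [-2.06 -0.54] 2.0
(60, 76, 20) [-2.84 -1.01] 3.5
(66, 82, 22.5) [-3.63 -1.53] 6.0
(71, 88, 26) [-4.35 -2.12] 9.5
(75, 92, 28) [-4.88 -2.49] 11.5
[-1.08203424  0.22068135  0.01092555] (array([-0.03, -0.56, -0.2 ]), array([0.08, 0.03, 0.08]))
```

Call:
send_rows(plan=[[[-0.35,0,-0.05,0,-1,0],[-0.9,0,-0.2,0,-1.5,0],[-1.35,0,-0.3,0,-1.5,0],[-2.05,0,-0.55,0,-2,0],[-2.85,0,-1,0,-3.5,0],[-3.65,0,-1.55,0,-6,0],[-4.35,0,-2.1,0,-9.5,0],[-4.9,0,-2.5,0,-11.5,0]]])

```text
clock: 12.77
tool_pos: [0.5121, -0.0148, 0.0926]
orientation: [-179.9, 28.2, -94.8]
force: [-0.3, -0.8, -1.9]
opening: 0.0333
gripper_force: 30.0
```

```bash
python3 wp.py "[(75,92,28),(79,97,30),(84,103,32),(90,109,33),(97,116,33),(105,123,33),(113,130,33),(121,138,33),(129,147,33)]";python3 wp.py "[(129,147,33),(135,156,33),(140,166,33),(142,178,31),(142,190,29),(142,203,26),(142,214,23),(142,220,21),(142,222,20)]"; python3 -c "
from h import *
print(ctrl.get_obs())"
```

```text
(79, 97, 30) [-0.64 -0.34] 2
(84, 103, 32) [-1.4  -0.73] 4
(90, 109, 33) [-2.24 -1.02] 5
(97, 116, 33) [-3.18 -1.31] 5
(105, 123, 33) [-4.22 -1.55] 5
(113, 130, 33) [-5.25 -1.79] 5
(121, 138, 33) [-6.33 -2.13] 5
(129, 147, 33) [-7.46 -2.54] 5
(135, 156, 33) [-0.99 -0.43] 0
(140, 166, 33) [-1.96 -0.99] 0
(142, 178, 31) [-2.73 -1.81] -2
(142, 190, 29) [-3.33 -2.73] -4
(142, 203, 26) [-3.95 -3.69] -7
(142, 214, 23) [-4.46 -4.5 ] -10
(142, 220, 21) [-4.72 -4.93] -12
(142, 222, 20) [-4.8  -5.06] -13
{'clock': 12.7667, 'joint_pos': array([ -3.65922483,  17.63722582, -16.39743572, -33.1163347 ,
       -59.8331255 ,  16.78271734]), 'qvel': array([-14.49459355,   2.04375581,  10.06180471, -20.34539638,
       -19.03686123,  17.83601085]), 'tau': array([  1.39123354, -50.45231581,  23.99946392,   4.25708011,
        -0.18336437,  -0.08402182]), 'tool_pos': array([ 0.51212806, -0.01479317,  0.09262564]), 'orientation': array([-179.91002411,   28.19519584,  -94.82075381]), 'force': array([-0.30566683, -0.84215388, -1.85637205]), 'moment': array([-1.99899191,  0.22570358,  0.01365177]), 'gripper_force': 29.97421234846115, 'opening': 0.03328414545657998}
```

Call:
send_rows(plan=[[[-0.65,0,-0.35,0,-2,0],[-1.4,0,-0.75,0,-4,0],[-2.25,0,-1,0,-5,0],[-3.2,0,-1.3,0,-5,0],[-4.2,0,-1.55,0,-5,0],[-5.25,0,-1.8,0,-5,0],[-6.35,0,-2.15,0,-5,0],[-7.45,0,-2.55,0,-5,0]]])

```text
clock: 13.43
tool_pos: [0.5161, 0.0396, 0.15]
orientation: [-180.0, 33.0, -94.8]
force: [0.2, -0.5, -2.3]
opening: 0.0335
gripper_force: 30.0
```

Call:
send_rows(plan=[[[-1,0,-0.45,0,0,0],[-1.95,0,-1,0,0,0],[-2.75,0,-1.8,0,2,0],[-3.35,0,-2.75,0,4,0],[-3.95,0,-3.7,0,7,0],[-4.45,0,-4.5,0,10,0],[-4.7,0,-4.95,0,12,0],[-4.8,0,-5.05,0,13,0]]])

```text
clock: 14.1
tool_pos: [0.5179, 0.0517, 0.2199]
orientation: [-179.8, 19.9, -94.8]
force: [0.1, 0.3, -2.2]
opening: 0.0332
gripper_force: 30.0
```

Call:
send_rows(plan=[[[0,0,0,0,0,0],[0,0,0,0,0,0],[0,0,0,0,0,0],[0,0,0,0,0,0],[0,0,0,0,0,0],[0,0,0,0,0,0],[0,0,0,0,0,0],[0,0,0,0,0,0]]])

```text
clock: 14.77
tool_pos: [0.5174, 0.0506, 0.2173]
orientation: [180.0, 20.0, -94.9]
force: [0.3, -0.7, -2.4]
opening: 0.033
gripper_force: 30.0
```

```bash
python3 -c "
from h import *
s=snap('scene','s3');o=ctrl.get_obs();print(o)"
```

```text
{'clock': 14.8167, 'joint_pos': array([ 11.66454799,   6.51694934, -13.54360942, -21.11064046,
       -65.5520173 ,  -8.51642965]), 'qvel': array([ 0.16909644, -0.05935148, -0.01201226,  0.13526365,  0.10001331,
        0.03943339]), 'tau': array([-5.19230822e-02, -3.91147900e+01,  2.96624207e+01,  5.66699937e+00,
        2.22920948e-01,  1.51619635e-02]), 'tool_pos': array([0.517341  , 0.05066607, 0.21736449]), 'orientation': array([179.98480882,  20.00203615, -94.93374096]), 'force': array([-0.03269906, -0.55374259, -2.79202138]), 'moment': array([-1.37103132,  0.19109621, -0.02099932]), 'gripper_force': 29.973694682121277, 'opening': 0.033315797269001725}
```

View pics/s3.png

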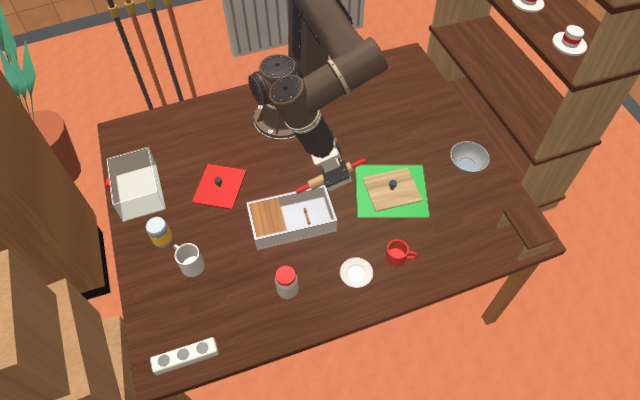

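The scene view shows the pin in the gripper clear of everything, with its ends at px (299,190) and (365,161). The box is empty, the lid stands knob-up mid-mat at (392,188), and the crockery has not moved. I'll check the pin ends by projection, then hand in.

```bash
python3 - <<'E'
from h import *
s=np.load('pics/s3.npz');o=ctrl.get_obs();r=R.from_euler('xyz',o['orientation'],degrees=True)
e=[o['tool_pos']+r.apply([x,0,-.014]) for x in (.15,-.10)]
for q,p in zip(e,[(299,190),(365,161)]): print(q,proj(s,q),p)
if max(np.linalg.norm(proj(s,q)-p) for q,p in zip(e,[(299,190),(365,161)]))<8: print(ctrl.close_job())
E
```

```text
[ 0.50481045 -0.09453507  0.17921198] [296.27699229 189.78904964] (299, 190)
[0.52501444 0.13951462 0.26472537] [366.20197118 158.47964939] (365, 161)
the job is handed in; nothing more can be done
None
```

The lid is knob-up in the middle of the green mat, and the gripper holds the rolling pin still and clear of everything, its lower end about 179 mm above the table (118 mm needed); I handed the job in at about 15 s, but no verdict came back.

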